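# Switch off the tumbler and load it with copper balls

## Task

Switch the polishing tumbler off by turning its dial fully anticlockwise to the stop, and only then tip the yellow cup over the tumbler's bowl and pour all eight copper balls into it. Then stand the empty cup upright, wholly on the round cork mat, let go of it, and leave the dial off. Leave the tools, tin and bottle round about where they are.

Things in the scene. Friction and masses are not known exactly. Their poses are not given: they have to be found in the camera images.
- dial (a joint): speed dial, a black knob on the blue control box: disc 44 mm across with an upright grip bar 42 mm long, 14 mm wide, 32 mm high. Rad: 0 = off, the fully anticlockwise stop (from above), growing clockwise to 4.6. At 0 the bar lies along the tumbler's x axis, its white mark to -x, at the red mark; at v it is turned by -v about z from there
- dial_grip (a point): point on the dial's vertical axis at the height to grip the bar, 7 mm below the bar's top, 37 mm above the control box; turns with the dial (its x axis lies along the bar)
- tumbler: vibratory polishing tumbler, fixed: blue round base with an open steel bowl on top, and a blue control box 85 x 90 mm, 75 mm high, whose centre is 165 mm to -x of the bowl's axis. Origin: on the bench under the bowl's centre; its -x axis points from the bowl to the control box
- bowl_floor (a point): centre of the bowl's inner floor, 56 mm above the bench. The bowl's inside is about 75 mm in radius just above the floor, 103 mm at the rim, 84 mm deep; a dark steel cone 48 mm wide and 58 mm high stands in the middle
- bowl_rim (a point): centre of the bowl's mouth, 140 mm above the bench; outer radius 108 mm
- cup: loose yellow plastic cup holding the eight copper balls: 80 mm high, 62 mm in outer diameter up to 60 mm height, then flaring to 68 mm at the rim; wall 3 mm, floor 4 mm. About 0.1 to 0.17 kg empty, 0.3 kg more when full. Origin: centre of the underside, z up
- cup_rim (a point): centre of the cup's mouth, 80 mm above its underside
- cork: round cork mat, fixed, 120 mm in diameter, 4 mm thick. Origin: centre of the underside
- ball0: one of the eight solid copper balls, 20 mm in diameter, 37 g, in the cup at the start. Origin: its centre
- ball1: one of the eight solid copper balls, 20 mm in diameter, 37 g, in the cup at the start. Origin: its centre
- ball2: one of the eight solid copper balls, 20 mm in diameter, 37 g, in the cup at the start. Origin: its centre
- ball3: one of the eight solid copper balls, 20 mm in diameter, 37 g, in the cup at the start. Origin: its centre
- ball4: one of the eight solid copper balls, 20 mm in diameter, 37 g, in the cup at the start. Origin: its centre
- ball5: one of the eight solid copper balls, 20 mm in diameter, 37 g, in the cup at the start. Origin: its centre
- ball6: one of the eight solid copper balls, 20 mm in diameter, 37 g, in the cup at the start. Origin: its centre
- ball7: one of the eight solid copper balls, 20 mm in diameter, 37 g, in the cup at the start. Origin: its centre
- punch_tin: bystander: green tin 60 mm in diameter, 90 mm high, with punches sticking up to about 161 mm. Origin: centre of the underside
- snips: bystander: red-handled tin snips lying flat, about 210 mm long along x, 72 mm wide, 16 mm high
- hammer: bystander: hammer lying flat, 260 mm along x, head 80 mm along y, 26 mm high
- flux_bottle: bystander: amber bottle, 50 mm in diameter, 130 mm high, beside the control box. Origin: centre of the underside
- square: bystander: flat steel try square, legs 150 and 100 mm, 6 mm thick
There are look-alikes about, which are no part of the job. Of the things that look like the cup, take the one that is farthest to the robot's left at the start.

How it is judged:
By the outcome, as a careful person would: the job done as asked, in the order asked, and still so for the second after the job is handed in, with the robot touching nothing.
It also fails if it takes over 72 s, if anything falls off the work surface, if the arm or the gripper's body presses on something with over 40 N, if the wrist force passes 120 N, or if a joint passes its speed limit or range.

## Robot

A 7-joint arm with a two-finger parallel gripper is mounted at the origin on the work surface. World frame = base frame: x ahead of the robot, y to its left, z up, the work surface at z = 0. Lengths are in m, angles in rad, forces in N, time in s.
With the tool pointing down it reaches from about 0.4 to 0.85 m from the base axis. Payload 4.4 kg.
Tool frame: the origin (TCP) lies on the centre line of the jaws, within the pads' length; the fingertips stand 19 mm ahead of it and the grasp point (between the pads) is the TCP (finger_overhang is the distance from the TCP to the fingertips, in m); z points along the fingers, y is the line along which they close (so a half turn about z gives the same grasp; the last joint's range is limited). The gripper opens to 94 mm and grips with 3 to 60 N. Pads are 16 mm wide; open, the fingers measure 119 mm over their backs; the gripper's body (75 mm by 177 mm) begins 78 mm behind the grasp point.
Start: joints at [1.05, 0.628, 0.038, 1.517, -0.027, 0.996, -0.02], TCP at [0.286, -0.584, 0.224] pointing down, gripper open.
Joint ranges: [-3.06, 3.06], [-0.37, 2.12], [-1.25, 1.32], [0.18, 2.47], [-1.1, 4.24], [0.23, 1.98], [-2.94, 2.94]. Speed limits (rad/s): [2.57, 2.57, 3.14, 3.14, 3.14, 3.14, 3.14].

## Interface

Orientations are given as a unit quaternion [w, x, y, z].
In Python, from bench import move_pose, movel, move_joints, command_gripper, wait, inverse_kinematics, sense, get_image, PlanningError, finish_job, outline_of, finger_overhang gives the robot as it stands. Calls block until the motion is done:
- move_pose(position, orientation): joint-space move of the TCP to a pose.
- movel(position, rot=None, velocity=0.15, force_limit=None): straight line of the TCP; rot=None keeps the orientation; velocity is the mean speed in m/s. With force_limit (N) it stops when the force on the tool has changed by that much, and returns True; else False.
- move_joints(angles): joint-space move.
- command_gripper(opening): finger opening in m; the grip force is fixed at half the most; returns when the fingers have stopped.
- wait(seconds).
- inverse_kinematics(position, orientation): joint angles nearest the present ones, or None.
- sense(): the state.
- get_image(name): name is "side" or "top"; returns a dict with "frame" (400x640x3 uint8, red, green, blue), "depth" (400x640 float32, m along the optical axis (not along the pixel's ray), 0 where there is no reading), "fx", "fy", "cx", "cy" (pixels), "k1" (the pictures are not rectified: a ray, as slopes to the right and down, at radius r is drawn at 1 + k1 r^2 times it, then the intrinsics apply), "R" (3x3) and "t" (3): a world point X has camera coordinates R X + t. Camera axes: x right, y down, z forward; pixel columns grow to the right and rows downward; lengths in m; the calibration is good to about 2 mm. A picture is of the moment at which its call begins.
A pose or a line that the arm cannot do raises PlanningError and nothing moves.
- finish_job(): hands the job in; it is judged then, once.
Trained networks look in the newest picture that a camera, given by its name, has taken for a name from the list of things; names that differ only in an ending like _2 or _b are one class to them, and where a whole thing is asked for, a point or a joint stands for the part that bears it (a point fixed in the world has none). Each returns a list of dicts, best first, with "score" (0 to 1); they miss things now and then, are a little off and sometimes report something else, mostly with a low value. They report only what shows in the picture. A call takes as long as a camera call. They do not tell look-alikes from the thing itself.
- outline_of(camera, thing): "mask" (400x640 bool, what is visible of it) and "point" ([column, row] in pixels, amid what is visible of it).
The state is a dict: "time_s": time; "joints": joint angles; "qvel": joint speeds; "joint_efforts": joint torques, N m; "position": TCP position; "ee_rot": TCP orientation; "force": force on the tool from outside, world axes, zero at the start; "ft_torque": the same for the moment, N m; "width": finger opening in m; "gripper_force": force on a finger pad.
Only numpy, scipy, OpenCV 4.12 (cv2) and the standard library are available. Lean on these libraries where they do the work, as an engineer would, in place of code of your own. Each camera call takes 0.05 s, during which the arm holds its last target. There are 200 camera calls.

## Working session

There is one attempt and no reset: what is moved stays moved. The work goes in short steps, each a Python script; the robot and the scene stay as the last script left them, time stands still between calls to the robot, and variables do not carry over. Pictures are saved under pics/ and viewed, at most 10 in all, crops included, and the job is handed in when it is done.

```bash
mkdir -p pics; cat > h.py <<'E'
import numpy as np, cv2
from bench import *
def cloud(im):
    h,w=im["depth"].shape
    u,v=np.meshgrid(np.arange(w),np.arange(h))
    xd=(u-im["cx"])/im["fx"]; yd=(v-im["cy"])/im["fy"]
    x,y=xd.copy(),yd.copy()
    for _ in range(15):
        s=1+im["k1"]*(x*x+y*y); x,y=xd/s,yd/s
    d=im["depth"]
    P=np.stack([x*d,y*d,d],-1)
    W=(P-np.array(im["t"]))@np.array(im["R"])
    W[d==0]=np.nan
    return W
def save(im,name,crop=None,scale=1):
    f=im["frame"]
    if crop: a,b,c,d=crop; f=f[b:d,a:c]
    cv2.imwrite("pics/"+name,cv2.resize(f[...,::-1],None,fx=scale,fy=scale,interpolation=cv2.INTER_CUBIC))
E
python3 - <<'E'
from h import *
s=sense();print(s["time_s"],s["position"],s["ee_rot"],s["width"],finger_overhang)
for c in("top","side"):
    im=get_image(c);save(im,c+"0.png");W=cloud(im);np.save(c+"W.npy",W);print(c,-np.array(im["R"]).T@im["t"],im["k1"])
    for t in["dial","tumbler","cup","cork","punch_tin","flux_bottle","hammer","snips","square","ball0"]:
        for o in outline_of(c,t)[:4]:
            m=o["mask"];p=W[m];p=p[~np.isnan(p[:,0])]
            print(t,round(o["score"],2),np.round(o["point"]),m.sum(),np.round(np.median(p,0),3),np.round(np.percentile(p,2,0),3),np.round(np.percentile(p,98,0),3))
E
```

```text
0.0 [ 0.28529383 -0.58335418  0.22359359] [-8.99544121e-04  9.74258291e-01  2.25432765e-01 -2.06451654e-04] 0.09376060263383426 0.019
top [ 0.43303517 -0.03773542  1.3734186 ] 0.04533437202987487
dial 0.69 [215. 253.] 242 [0.407 0.215 0.091] [0.386 0.196 0.084] [0.426 0.234 0.122]
dial 0.43 [417. 252.] 1032 [ 0.421 -0.309  0.012] [ 0.382 -0.372  0.001] [ 0.446 -0.173  0.019]
tumbler 0.95 [220. 198.] 7403 [0.554 0.211 0.069] [0.374 0.106 0.04 ] [0.667 0.3   0.141]
cup 0.81 [480. 208.] 677 [ 0.544 -0.487  0.036] [ 0.512 -0.506 -0.001] [ 0.575 -0.445  0.083]
cup 0.77 [475. 251.] 631 [ 0.425 -0.474  0.035] [ 0.395 -0.493  0.001] [ 0.454 -0.434  0.083]
cup 0.64 [350. 200.] 356 [ 0.56  -0.121  0.058] [ 0.525 -0.155 -0.003] [ 0.588 -0.085  0.084]
cup 0.62 [476. 294.] 717 [ 0.314 -0.467  0.036] [ 0.284 -0.488 -0.001] [ 0.346 -0.427  0.083]
cork 0.71 [408. 186.] 1431 [ 0.595 -0.286  0.004] [ 0.541 -0.338 -0.002] [ 0.648 -0.232  0.01 ]
cork 0.51 [201. 140.] 754 [0.71  0.297 0.006] [0.64  0.191 0.   ] [0.733 0.342 0.013]
punch_tin 0.57 [376. 152.] 562 [ 0.682 -0.205  0.09 ] [ 0.66  -0.234  0.00
[... 1449 characters left out ...]
2] [ 0.661 -0.241  0.001] [ 0.735 -0.177  0.149]
flux_bottle 0.67 [303. 339.] 633 [0.439 0.36  0.084] [0.421 0.33  0.01 ] [0.465 0.373 0.131]
flux_bottle 0.3 [285. 280.] 7880 [0.548 0.214 0.072] [0.367 0.105 0.019] [0.666 0.306 0.139]
hammer 0.8 [267. 194.] 467 [ 0.745 -0.117  0.023] [ 0.702 -0.314  0.003] [ 0.784 -0.09   0.029]
snips 0.86 [368. 183.] 503 [ 0.42  -0.288  0.011] [ 0.383 -0.364 -0.002] [ 0.446 -0.167  0.016]
snips 0.2 [283. 280.] 7930 [0.548 0.215 0.072] [0.367 0.105 0.018] [0.666 0.306 0.139]
square 0.56 [223. 313.] 802 [0.707 0.318 0.005] [ 0.626  0.207 -0.001] [0.733 0.346 0.008]
ball0 0.21 [267. 193.] 503 [ 0.745 -0.121  0.022] [ 0.702 -0.332  0.003] [ 0.784 -0.09   0.028]
```

View pics/top0.png

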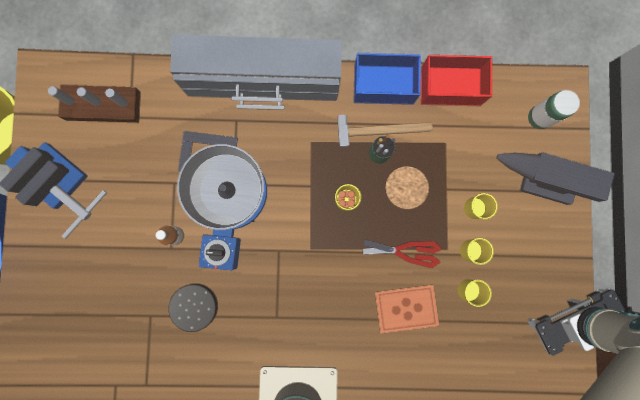

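```bash
python3 - <<'E'
from h import *
from scipy.optimize import least_squares
im=get_image("top");W=cloud(im)
save(im,"c1.png",(180,165,520,315),2.35)
a=im["frame"][225:275,190:240];b=im["frame"][170:230,325:385]
cv2.imwrite("pics/c2.png",np.hstack([cv2.resize(x[...,::-1],(400,400),interpolation=cv2.INTER_CUBIC) for x in(a,b)]))
def circ(p,r=None):
    f=lambda q:np.hypot(p[:,0]-q[0],p[:,1]-q[1])-(r or q[2])
    return least_squares(f,[*p.mean(0)[:2],.05],loss="soft_l1",f_scale=.002).x
for c in("top","side"):
    W=cloud(get_image(c))
    f=W[...,:2]
    def pts(x,y,r,z0,z1):
        m=(np.hypot(W[...,0]-x,W[...,1]-y)<r)&(W[...,2]>z0)&(W[...,2]<z1);return W[m]
    p=pts(.56,.21,.125,.132,.15);print(c,"rim",circ(p),len(p),p[:,2].mean())
    p=pts(.557,-.12,.05,.072,.09);print("cuprim",circ(p),circ(p,.0325),len(p),p[:,2].mean())
    p=pts(.595,-.285,.08,.0025,.0065);print("cork",p.mean(0),np.percentile(p,[1,99],0)[:,:2].mean(0))
    p=pts(.407,.215,.04,.105,.125);q=p[:,:2]-p[:,:2].mean(0);e,v=np.linalg.eigh(q.T@q/len(q));print("bar",p.mean(0),len(p),np.sqrt(e),v[:,1],np.degrees(np.arctan2(v[1,1],v[0,1])),p[:,2].max())
    p=pts(.407,.215,.09,.07,.079);print("box",cv2.minAreaRect((p[:,:2]*1000).astype(np.float32)),np.median(p[:,2]))
E
```

```text
top rim [0.56963204 0.20204963 0.10365745] 677 0.1387700244356696
cuprim [ 0.55705388 -0.11741488  0.03166387] [ 0.55699463 -0.11737546  0.05      ] 122 0.07889206919879575
cork [ 0.59294412 -0.28564903  0.00431857] [ 0.59443962 -0.28529677]
bar [0.40616358 0.21534054 0.11742615] 98 [0.00412418 0.01245579] [0.06935717 0.99759189] 86.02293372983614 0.1246338292667464
box ((428.005859375, 214.3538360595703), (89.09651947021484, 128.10067749023438), 85.17849731445312) 0.07478793969017594
side rim [0.56858821 0.20542684 0.10441959] 657 0.1374574961241588
cuprim [ 0.55769798 -0.11652644  0.0317017 ] [ 0.55762267 -0.11652328  0.05      ] 105 0.07731250506171879
cork [ 0.59492311 -0.28435993  0.00401912] [ 0.59369615 -0.29260139]
bar [0.40462784 0.22223532 0.11594434] 105 [0.00425256 0.01264711] [0.05053133 0.99872248] 87.10353480103369 0.1211198358760844
box ((421.9390869140625, 217.45419311523438), (91.2630844116211, 118.84347534179688), 85.20592498779297) 0.0736326308650883
```

View pics/c2.png

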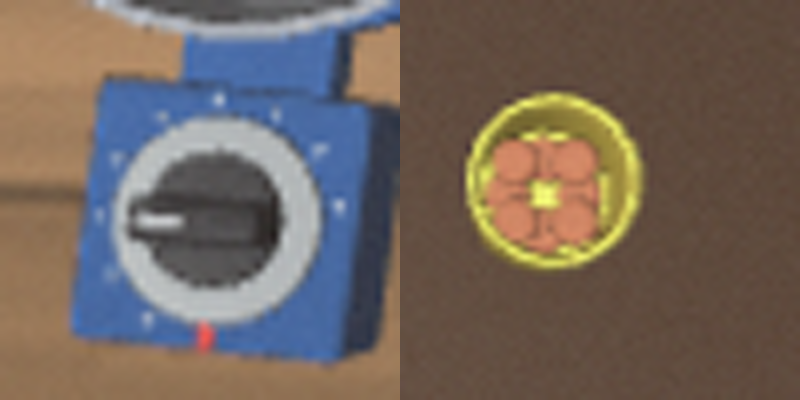

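View pics/c1.png

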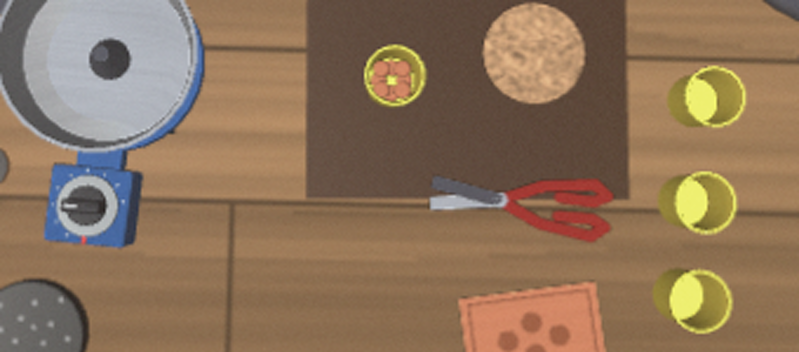

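The full cup at (348,198), y≈-0.117, holds the balls. The empty look-alikes are at (483,207), (478,251) and (476,292), all y<-0.44. The crop confirms the full one, which is farthest to the robot's left. The dial's white mark points to +y (image left) with red at the bottom, so v≈1.5 rad and it needs a +z turn of about 88°.

```bash
cat >> h.py <<'E'
from scipy.spatial.transform import Rotation as Ro
BOWL=np.array([.569,.2037]);DIAL=np.array([.4052,.2187]);CUP=np.array([.5573,-.117]);CORK=np.array([.5942,-.285])
def q(R): x=R.as_quat();return [x[3],x[0],x[1],x[2]]
def down(a): # tool y at world angle a, tool z down
    y=np.array([np.cos(a),np.sin(a),0]);z=np.array([0,0,-1.]);return q(Ro.from_matrix(np.c_[np.cross(y,z),y,z]))
def side(yaw,p,s=1,roll=0):
    z=np.array([np.cos(p)*np.cos(yaw),np.cos(p)*np.sin(yaw),-np.sin(p)]);y=s*np.array([-np.sin(yaw),np.cos(yaw),0])
    return q(Ro.from_matrix(np.c_[np.cross(y,z),y,z])*Ro.from_euler("z",roll))
E
python3 - <<'E'
from h import *
D=np.radians
f=lambda j:None if j is None else np.round(j,2)
for a in(-3,177):
  for t in(0,45,95): print(a,t,f(inverse_kinematics([*DIAL,.112],down(D(a+t)))))
for p in(10,25,40):
  for yaw in(-50,-25,0,25,50):
    for s in(1,-1):
      u=[f(inverse_kinematics([*CUP,.048],side(D(yaw),D(p),s))),f(inverse_kinematics([*CORK,.053],side(D(yaw),D(p),s)))]
      pr={r:(inverse_kinematics([*BOWL,.26],side(D(yaw),D(p),s,D(r)))is not None) for r in(-150,-130,0,130,150)}
      if u[0] is not None or u[1] is not None: print(p,yaw,s,u,[k for k in pr if pr[k]])
E
```

```text
-3 0 [-0.35  0.56 -0.3   2.13  0.34  0.49 -0.96]
-3 45 [-0.24  0.58 -0.45  2.13  0.5   0.53 -0.33]
-3 95 [-0.22  0.59 -0.48  2.13  0.52  0.54  0.51]
177 0 [ 0.12  0.78 -1.06  2.12  0.97  0.85  1.54]
177 45 [-0.8   0.58  0.35  2.15 -0.42  0.48 -2.54]
177 95 [-0.62  0.55  0.1   2.14 -0.12  0.45 -1.97]
10 -50 1 [array([-0.24,  1.4 , -0.33,  2.26,  1.86,  1.87, -1.94]), array([ 0.15,  1.37, -0.23,  2.26,  2.3 ,  1.89, -1.76])] [-150, -130, 0, 130, 150]
10 -50 -1 [array([-0.54,  1.38,  0.04,  2.27,  1.82,  1.47,  1.06]), array([-0.21,  1.39,  0.22,  2.27,  2.23,  1.51,  1.02])] [-150, -130, 0, 130, 150]
10 -25 1 [None, array([-0.24,  1.76,  0.76,  2.42,  2.68,  1.87, -2.73])] [-150, -130, 0, 130, 150]
10 -25 -1 [None, array([-0.47,  2.11,  1.13,  2.42,  2.64,  1.61, -0.14])] [-150, -130, 0, 130, 150]
10 0 1 [None, array([ 1.23,  1.45, -0.56,  2.24,  3.94,  1.23, -0.81])] []
10 0 -1 [None, array([ 1.46,  1.63, -0.88,  2.24,  3.81,  0.92,  2.67])] []
10 25 1 [array([ 1.39,  1.61, -0.8 ,  2.27,  4.14,  0.68, -0.64]), array([ 1.61,  1.63, -1.05,  1.9 , -1.08,  0.3 , -1.79])] []
10 25 -1 [arra
[... 2190 characters left out ...]
 -1 [None, array([ 1.23,  1.15, -0.88,  2.25,  3.02,  0.65,  2.7 ])] [-150, -130, 0, 130, 150]
40 25 1 [array([ 1.05,  1.1 , -0.72,  2.35,  3.49,  0.57, -0.67]), array([ 1.48,  1.36, -1.2 ,  1.98,  1.53,  0.28,  1.55])] [-150, -130, 0, 130, 150]
40 25 -1 [array([ 1.15,  1.18, -0.88,  2.35,  3.21,  0.52,  2.79]), array([ 1.48,  1.36, -1.2 ,  1.98,  1.53,  0.28, -1.59])] [-150, -130, 0, 130, 150]
40 50 1 [array([ 1.11,  1.09, -0.72,  2.05, -1.04,  0.29, -2.09]), array([ 0.91,  1.03, -0.14,  1.65, -1.01,  0.92, -2.18])] [-150, -130, 0, 130, 150]
40 50 -1 [array([ 1.15,  1.11, -0.77,  2.05, -0.92,  0.25,  0.93]), array([ 1.15,  1.1 , -0.58,  1.65, -0.58,  0.69,  0.62])] [-150, -130, 0, 130, 150]
```

```bash
python3 - <<'E'
from h import *
D=np.radians
def st(l):
    s=sense();print(l,round(s["time_s"],2),np.round(s["position"],4),np.round(s["joints"],2),"F",np.round(s["force"],1),"M",np.round(s["ft_torque"],2),round(s["width"],4),round(s["gripper_force"],1))
a0=-3.5
move_pose([*DIAL,.22],down(D(a0)));command_gripper(.05);st("above")
print(movel([*DIAL,.112],velocity=.12,force_limit=8));st("down")
command_gripper(0.0);st("grip")
for t in(20,40,60,75,84,88,91,93):
    move_pose([*DIAL,.112],down(D(a0+t)));st(t)
    if t>80 and abs(sense()["ft_torque"][2])>1.2: break
command_gripper(.05);movel([*DIAL,.23],velocity=.2);st("up")
W=cloud(get_image("side"));im=get_image("side")
p=W[(np.hypot(W[...,0]-DIAL[0],W[...,1]-DIAL[1])<.04)&(W[...,2]>.105)&(W[...,2]<.125)]
u=p[:,:2]-p[:,:2].mean(0);e,v=np.linalg.eigh(u.T@u);print("bar",p.mean(0),len(p),np.degrees(np.arctan2(v[1,1],v[0,1])))
save(im,"d1.png",(280,240,400,350),4)
for yaw in(-50,-65,-80):
  for p in(15,25):
    for s in(1,-1):
      print(yaw,p,s,[np.round(j,2) if j is not None else None for j in(inverse_kinematics([*xy,z],side(D(yaw),D(p),s)) for xy,z in((CUP,.048),(CUP,.2),(CORK,.053)))])
E
```

```text
above 4.93 [0.4052 0.2187 0.22  ] [-0.02  0.45 -0.75  2.02  0.41  0.83 -1.07] F [ 1.1  1.  -0.1] M [ 0.   -0.03  0.02] 0.0501 0.0
False
down 5.98 [0.4055 0.219  0.1125] [-0.15  0.61 -0.59  2.13  0.62  0.58 -1.25] F [-0.4 -0.2  0.2] M [-0.05 -0.08 -0.01] 0.05 0.0
grip 6.63 [0.404  0.2188 0.1121] [-0.15  0.61 -0.59  2.13  0.62  0.58 -1.25] F [-4.8  0.4  4.6] M [ 0.08  1.15 -0.01] 0.014 30.0
20 6.99 [0.4032 0.2187 0.112 ] [-0.09  0.64 -0.69  2.13  0.7   0.62 -0.99] F [-7.  -0.1  8. ] M [ 0.01  1.57 -0.01] 0.0139 30.0
40 7.36 [0.4025 0.2184 0.112 ] [-0.03  0.67 -0.79  2.13  0.78  0.67 -0.72] F [-8.9 -1.8  9.7] M [-0.22  1.98  0.01] 0.0138 30.0
60 7.73 [0.402  0.2178 0.112 ] [ 0.02  0.7  -0.88  2.13  0.85  0.72 -0.44] F [-10.3  -2.   12.9] M [-0.48  2.22  0.08] 0.0134 30.0
75 8.05 [0.4018 0.2173 0.112 ] [ 0.06  0.73 -0.95  2.13  0.89  0.77 -0.23] F [-10.5  -3.   13.5] M [-0.72  2.32 -0.04] 0.0139 30.0
84 8.31 [0.4017 0.217  0.112 ] [ 0.08  0.74 -0.98  2.13  0.91  0.79 -0.1 ] F [-10.1  -3.6  15.2] M [-0.82  2.34  0.05] 0.014 30.0
88 8.56 [0.4017 0.2169 0.112 ] [ 0.09  0.75 -1.    2.13  0.9
[... 2034 characters left out ...]
  1.86,  1.36,  1.53, -1.57]), array([-0.24,  0.97, -0.35,  1.95,  1.32,  1.65, -1.41]), array([ 0.02,  1.24, -0.26,  1.89,  1.68,  1.55, -1.51])]
-80 15 -1 [array([-0.13,  1.3 , -0.51,  1.86,  1.47,  1.8 ,  1.54]), array([-0.04,  1.06, -0.7 ,  1.94,  1.41,  1.94,  1.69]), array([-0.18,  1.22,  0.04,  1.89,  1.57,  1.27,  1.6 ])]
-80 25 1 [array([-0.28,  1.13, -0.23,  1.92,  1.36,  1.36, -1.52]), array([-0.19,  0.86, -0.37,  1.97,  1.29,  1.5 , -1.31]), array([ 0.14,  1.15, -0.39,  1.93,  1.7 ,  1.47, -1.42])]
-80 25 -1 [array([ 0.1 ,  1.33, -0.86,  1.91,  1.59,  1.96,  1.6 ]), array([ 0.1 ,  1.02, -0.88,  1.96,  1.41,  1.9 ,  1.76]), array([ 0.4 ,  1.3 , -0.81,  1.92,  1.86,  1.87,  1.83])]
```

View pics/d1.png

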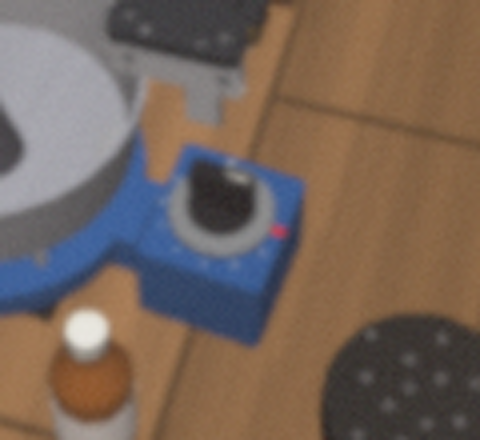

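The bar now reads 175.3° (expected about 175°). The white mark, at (237,175) in the crop, points to the red-mark side, and the torque rose at the stop, so the dial is off. Next is the cup.

```bash
cat >> h.py <<'E'
D=np.radians
def st(l):
    s=sense();print(l,round(s["time_s"],2),np.round(s["position"],4),np.round(s["joints"],2),"F",np.round(s["force"],1),"M",np.round(s["ft_torque"],2),round(s["width"],4),round(s["gripper_force"],1))
YAW,P=D(-50),D(32)
E
python3 - <<'E'
from h import *
Q=side(YAW,P,1)
print(inverse_kinematics([*CUP,.048],Q))
move_pose([.45,.05,.34],Q);st("w")
movel([*CUP,.20],velocity=.25);command_gripper(.094);st("above")
print(movel([*CUP,.048],velocity=.15,force_limit=6));st("at")
command_gripper(.0);st("grip")
if sense()["width"]>.055:
    movel([*CUP,.28],velocity=.15);st("lift")
    for r in(0,90,150,-90,-150):
        j=inverse_kinematics([*BOWL,.25],side(YAW,D(10),1,D(r)));print(r,None if j is None else np.round(j,2))
im=get_image("side");save(im,"g1.png",(220,80,460,260),3)
E
```

```text
[ 0.16225227  1.24867322 -0.79711724  2.35039684  1.9766881   1.814384
 -1.51573868]
w 11.96 [0.45   0.0501 0.3395] [-0.17  0.52 -1.03  2.26  1.17  1.65 -1.2 ] F [ 0.2 -0.5  0.1] M [0.6  0.44 0.02] 0.0501 0.0
above 13.91 [ 0.5573 -0.117   0.2   ] [ 0.15  0.82 -0.81  2.37  1.76  1.53 -1.32] F [ 0.   0.1 -0.2] M [ 0.64  0.44 -0.04] 0.0937 0.0
False
at 15.07 [ 0.5576 -0.1169  0.0487] [ 0.08  1.19 -0.66  2.35  1.97  1.68 -1.58] F [0.6 0.4 0.6] M [0.61 0.42 0.03] 0.094 0.0
grip 15.68 [ 0.5569 -0.1177  0.0484] [ 0.08  1.19 -0.66  2.35  1.97  1.68 -1.58] F [-2.4 -0.7  3.5] M [ 0.06  0.39 -0.57] 0.0623 30.0
lift 17.38 [ 0.557  -0.117   0.2791] [ 0.23  0.62 -0.88  2.32  1.65  1.43 -1.11] F [ 0.9 -0.1 -4.5] M [1.22 0.97 0.01] 0.0616 30.0
0 [-0.67  0.99 -0.51  1.84  1.4   1.89 -1.31]
90 [-1.35  1.04  0.59  1.86  0.99  1.08 -2.61]
150 [-0.67  0.99 -0.51  1.84  1.4   1.89  2.36]
-90 [-0.67  0.99 -0.51  1.84  1.4   1.89  0.27]
-150 [-0.61  1.02 -0.62  1.84  1.43  1.98  1.3 ]
```

View pics/g1.png

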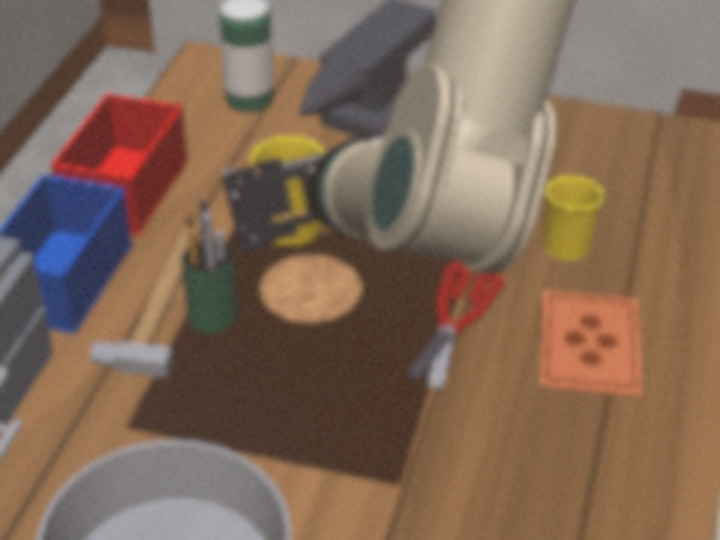

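The cup is held and upright at around (285,190) in the crop, with the expected ~0.45 kg, and nothing else has been disturbed. Next: carry it over the bowl and pour.

```bash
python3 - <<'E'
from h import *
L=np.array([np.cos(YAW+np.pi/2),np.sin(YAW+np.pi/2)]);B=BOWL-.03*L
movel([*B,.28],velocity=.2);st("over")
movel([*B,.245],side(YAW,D(15),1),velocity=.06);st("pitch")
j=np.array(sense()["joints"])
for r in[35,55,65,75,85,95,105,120,140,165]:
    k=j.copy();k[6]=j[6]+D(r);move_joints(list(k))
    if 60<r<110: wait(.25)
st("rolled");wait(.5)
k=j.copy()
for d in(150,165): k[6]=j[6]+D(d);move_joints(list(k))
wait(.5);st("done");print("rot",np.round(sense()["ee_rot"],3),np.round(side(YAW,D(15),1,D(-165)),3))
save(get_image("top"),"p1.png",(150,110,350,260),4)
E
```

```text
over 19.09 [0.5461 0.1831 0.2802] [-0.37  0.8  -0.9   1.9   1.31  1.77 -1.14] F [ 0.3 -0.3 -3.5] M [1.25 0.89 0.04] 0.0622 30.0
pitch 19.82 [0.5462 0.1845 0.2454] [-0.57  0.97 -0.68  1.92  1.38  1.92 -1.36] F [ 0.1  0.6 -4.9] M [1.38 1.12 0.02] 0.062 30.0
rolled 24.88 [0.5462 0.1845 0.2456] [-0.57  0.97 -0.68  1.92  1.38  1.93  1.52] F [ 0.5 -0.4 -1.9] M [1.01 0.67 0.  ] 0.062 30.0
done 26.59 [0.5462 0.1845 0.2454] [-0.57  0.97 -0.68  1.92  1.38  1.92  1.52] F [ 0.1  0.7 -1.7] M [0.99 0.69 0.02] 0.062 30.0
rot [ 0.183  0.669 -0.427  0.58 ] [-0.183 -0.669  0.426 -0.581]
```

View pics/p1.png

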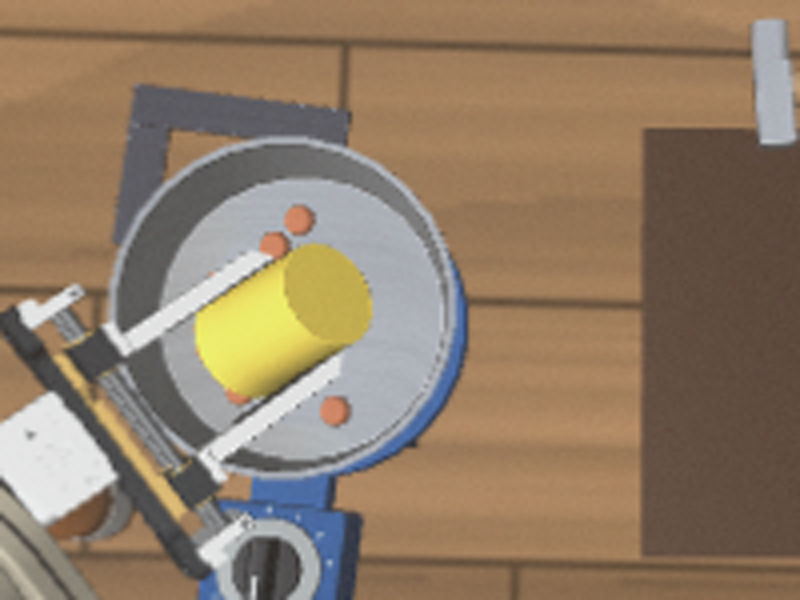

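Copper balls show in the bowl (e.g. (300,220), (335,410)), and the load dropped by about 3 N, which matches all eight. Next: turn the cup upright, move it off, and check the count.

```bash
python3 - <<'E'
from h import *
B=sense()["position"]
j=np.array(sense()["joints"]);j[6]-=D(165);move_joints(list(j))
movel([B[0],B[1],.28],side(YAW,P,1),velocity=.1);st("upright")
movel([*CORK,.22],velocity=.25);st("abovecork")
im=get_image("top");a=im["frame"][145:275,170:280];b=im["frame"][140:240,340:460]
cv2.imwrite("pics/e1.png",np.hstack([cv2.resize(x[...,::-1],(400,470),interpolation=cv2.INTER_CUBIC) for x in(a,b)]))
E
```

```text
upright 29.57 [0.5462 0.1835 0.2801] [-0.39  0.78 -0.86  1.9   1.3   1.74 -1.14] F [-0.5 -0.7 -2.8] M [ 0.78  0.56 -0.02] 0.0621 30.0
abovecork 31.62 [ 0.5946 -0.2837  0.22  ] [ 0.52  0.72 -0.67  2.31  2.09  1.24 -1.1 ] F [-0.3  0.5 -2. ] M [0.8  0.55 0.02] 0.0621 30.0
```

View pics/e1.png

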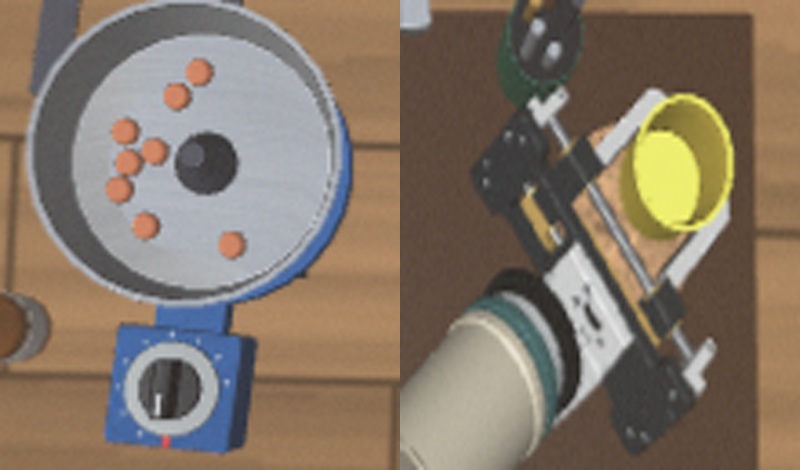

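I count eight balls in the bowl: (200,72), (177,96), (125,131), (155,152), (128,163), (119,189), (145,226) and (232,245). The dial mark is at the red mark, and the cup is empty over the cork.

```bash
python3 - <<'E'
from h import *
C=CORK+[-.005,-.006]
movel([*C,.075],velocity=.15);st("low")
print(movel([*C,.0495],velocity=.03,force_limit=3));st("touch")
command_gripper(.09);st("open");wait(.2)
zt=np.array([np.cos(P)*np.cos(YAW),np.cos(P)*np.sin(YAW),-np.sin(P)])
p=np.array(sense()["position"]);movel(list(p-.13*zt),velocity=.12);st("back")
p=np.array(sense()["position"]);movel([p[0]-.08,p[1]+.06,.3],velocity=.2);st("clear")
W=cloud(get_image("top"));im=get_image("top")
m=(np.hypot(W[...,0]-C[0],W[...,1]-C[1])<.06)&(W[...,2]>.074)&(W[...,2]<.095)
p=W[m];c,r=cv2.minEnclosingCircle((p[:,:2]*1000).astype(np.float32));print("cup rim",c,r,p[:,2].mean(),CORK)
save(im,"f1.png",(160,100,480,320),2.5)
E
```

```text
low 32.79 [ 0.5896 -0.2909  0.0759] [ 0.47  1.07 -0.57  2.32  2.32  1.48 -1.32] F [ 0.2  0.2 -0.1] M [ 0.8   0.59 -0.01] 0.0621 30.0
True
touch 33.5 [ 0.5892 -0.291   0.0524] [ 0.47  1.13 -0.56  2.31  2.34  1.51 -1.34] F [-0.1  1.   3. ] M [0.14 0.03 0.04] 0.0619 30.0
open 34.12 [ 0.5887 -0.2909  0.0517] [ 0.47  1.13 -0.56  2.31  2.34  1.51 -1.34] F [-0.2  0.3 -0.8] M [0.61 0.36 0.01] 0.0899 0.0Traceback (most recent call last):
  File "<stdin>", line 7, in <module>
bench.PlanningError: the arm cannot follow that straight line within its joint ranges
```

Retreat straight up instead.

```bash
python3 - <<'E'
from h import *
p=np.array(sense()["position"]);movel([p[0],p[1],.22],velocity=.12);st("up")
movel([.47,-.12,.32],velocity=.2);st("clear");wait(.3)
W=cloud(get_image("top"));im=get_image("top")
m=(np.hypot(W[...,0]-.589,W[...,1]+.291)<.06)&(W[...,2]>.074)&(W[...,2]<.095)
p=W[m];print(len(p))
if len(p): print("cup rim",cv2.minEnclosingCircle((p[:,:2]*1000).astype(np.float32)),p[:,2].mean())
save(im,"f1.png",(160,100,480,320),2.5)
E
```

```text
up 35.88 [ 0.5884 -0.2909  0.2191] [ 0.53  0.72 -0.66  2.32  2.11  1.23 -1.11] F [-0.3  0.2  0.4] M [0.57 0.45 0.04] 0.09 0.0Traceback (most recent call last):
  File "<stdin>", line 3, in <module>
bench.PlanningError: the arm cannot follow that straight line within its joint ranges
```

```bash
python3 - <<'E'
from h import *
movel([.557,-.05,.28],velocity=.25);st("clear");wait(.3)
W=cloud(get_image("top"));im=get_image("top")
m=(np.hypot(W[...,0]-.589,W[...,1]+.291)<.06)&(W[...,2]>.074)&(W[...,2]<.095)
p=W[m];print(len(p))
if len(p): print("cup rim",cv2.minEnclosingCircle((p[:,:2]*1000).astype(np.float32)),p[:,2].mean())
save(im,"f1.png",(160,100,480,320),2.5)
E
```

```text
clear 37.02 [ 0.5565 -0.0516  0.2796] [ 0.04  0.62 -0.83  2.26  1.53  1.46 -1.13] F [ 0.4  0.5 -0.2] M [ 0.67  0.36 -0.02] 0.0899 0.0
128
cup rim ((591.363037109375, -289.040771484375), 33.94786071777344) 0.08212387586893695
```

View pics/f1.png

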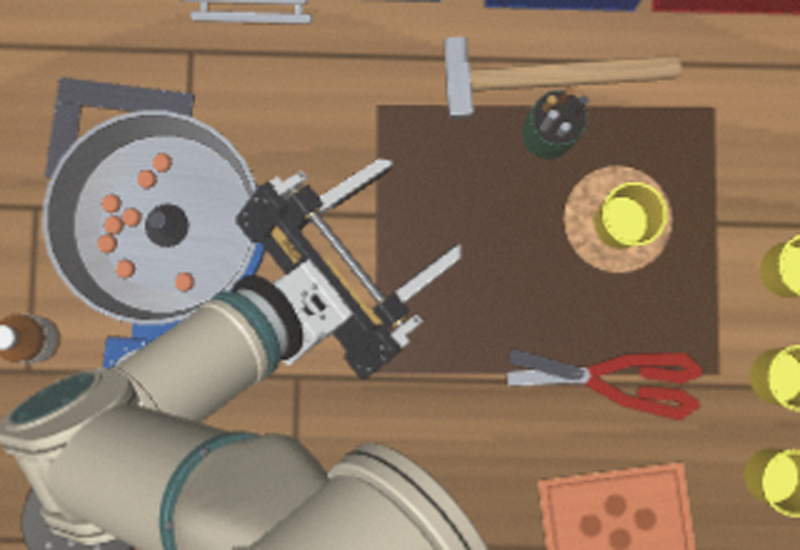

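The cup stands upright on the cork, with its rim centre about 5 mm from the cork's centre. All eight balls are in the bowl, the other things are where they were, and the arm is clear at z = 0.28.

```bash
python3 -c "
from bench import *
print(finish_job())"
```

```text
the job is handed in; nothing more can be done
None
```

I switched the dial off first, then poured all eight balls into the bowl, stood the empty cup upright on the cork and let go of it, and handed the job in at about 37 s; no verdict came back.

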